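# Sort the left and right stove brackets

### The arm

A 6-joint arm with a two-finger parallel gripper is mounted at the origin on the work surface. World frame = base frame: x ahead of the robot, y to its left, z up, the work surface at z = 0. Lengths are in m, angles in rad, forces in N, time in s.
With the tool pointing down it reaches from about 0.3 to 0.75 m from the base axis. Payload 8.5 kg.
Tool frame: the origin (TCP) lies at the very end of the fingers, on their centre line; the grasp point (between the pads) lies bot.hold_point_z behind it (bot.hold_point_z is the distance from the TCP to the grasp point, in m); z points along the fingers, y is the line along which they close (so a half turn about z gives the same grasp; the last joint's range is limited). The gripper opens to 88 mm and grips with 3 to 60 N. Pads are 18 mm wide; open, the fingers measure 123 mm over their backs; the gripper's body (75 mm by 187 mm) begins 45 mm behind the grasp point.
Start: joints at [0.953, 0.381, 1.297, -0, 1.464, -0.215], TCP at [0.216, 0.506, 0.239] pointing down, gripper open.
Joint ranges: [-3.11, 3.11], [-0.89, 2.33], [0.22, 2.48], [-1.42, 4.56], [0.17, 2.85], [-2.88, 2.88]. Speed limits (rad/s): [2.39, 2.39, 3.14, 3.14, 3.14, 3.14].

### API

Orientations are given as a unit quaternion [x, y, z, w].
In Python, from workcell import bot gives the robot as it stands.
- The arm moves only by the tool servo_tool, never from a script. Its argument "series" is a list of rows, each an object with "dp": the shift along the world's x, y, z as a fraction of full scale, a list of three; "delta_rot": the turn, a rotation vector about the world's x, y, z as a fraction of full scale, a list of three; "grip": the gripper command: -1 is shut, 1 is fully open, values between are in proportion. In form: [{"dp": [x, y, z], "delta_rot": [wx, wy, wz], "grip": grip}, ...]. A call has 1 to 20 rows; each row is the pose to reach, as a shift and turn from the pose commanded when the call began, turning the shorter way round; what a row does not reach only later rows make up. Full scale, the value 1, is 0.8 m for a shift and 180 degrees for a turn. A row lasts 1/8 s, in which the tool goes at most 62.5 mm and 10.7 degrees, less where a joint would pass 70% of its speed; a pose out of reach is approached as far as the arm can. A call with a number of a shift or a turn outside -1 to 1 is refused whole. A call with a gripper value outside its range is refused whole. The fingers move at their own pace and stop on an object; "force" is the grip in N (left out, the last holds). Time passes only in rows, so rows that repeat a pose let the fingers close. It gives the time, the measured TCP pose, the force, the opening and the grip force at its end, in the units of the state.
- bot.get_state(): the state, without advancing time (a new reading comes with each control period).
- bot.camera(name): name is "scene" or "side" or "wrist"; returns (picture, depth): 420x560x3 uint8, red, green, blue; 420x560 float32, m along the optical axis (not along the pixel's ray), 0 where there is no reading.
- bot.camera_params(name): a dict with "intrinsics" (3x3 intrinsics, pixels), "position" and "orientation" of the camera in the world; the wrist camera has in their place "mount" (4x4, takes a point from camera to tool coordinates, whose origin is the TCP and whose axes are the flange's). Camera axes: x right, y up, looking along -z (the intrinsics and any distortion apply to the point x, -y, -z); pixel columns grow to the right and rows downward; lengths in m; the calibration is good to about 2 mm. A picture is of the moment at which its call begins: read the wrist's pose just before it. camera_params takes no time and is no camera call.
- bot.hand_in(): hands the job in; it is judged then, once.
The state is a dict: "t": time; "joints": joint angles; "joint_vel": joint speeds; "joint_torque": joint torques, N m; "eef_pos": TCP position; "eef_rot": TCP orientation; "ft_force": force on the tool from outside, world axes, zero at the start; "torque": the same for the moment, N m; "gripper_width": opening from 0.0 (shut) to 1.0 (fully open); "grasp_force": force on a finger pad.
Only numpy, scipy, OpenCV 4.12 (cv2) and the standard library are available. Lean on these libraries where they do the work, as an engineer would, in place of code of your own. Each camera call takes 0.05 s, during which the arm holds its last target. There are 200 camera calls.

### The job

On the repair bench lie a left-hand and a right-hand pot-support bracket, mirror images of each other: seen from above with the prong up, looking along the arm from the prong towards the ear, the ear sticks out to the left on the left-hand one and to the right on the right-hand one. Put the left-hand bracket into the tray on the robot's left and the right-hand bracket into the tray on the robot's right, each lying flat on the tray's floor with its prong up. The bracket without an ear is not one of the pair.

Things in the scene. Friction and masses are not known exactly. Their poses are not given: they have to be found in the camera images.
- left_bracket: Left-hand bracket, dark cast steel, about 0.25 kg, loose, lying flat, prong up. Arm 110 (x) x 18 (y) x 12 mm thick; 10 mm prong at x = -46 mm, tip 44 mm above the underside; ear as thick as the arm, x 31 to 55 mm, out sideways to y = +37 mm: to the left, seen from above looking from prong to ear. Origin: centre of the arm's underside; z up.
- right_bracket: Right-hand bracket, dark cast steel, about 0.25 kg, loose, lying flat, prong up. Arm 110 (x) x 18 (y) x 12 mm thick; 10 mm prong at x = -46 mm, tip 44 mm above the underside; ear as thick as the arm, x 31 to 55 mm, out sideways to y = -37 mm: to the right, seen from above looking from prong to ear. Origin: centre of the arm's underside; z up.
- left_tray: Open bare-metal tray on the robot's left (+y), like the other one; 220 (x) x 160 (y) x 30 mm high outside, walls and floor 4 mm thick, fixed, empty. Origin: centre of its underside, on the bench; z up; its floor lies 4 mm above the origin.
- right_tray: Open bare-metal tray on the robot's right (-y), like the other one; 220 (x) x 160 (y) x 30 mm high outside, walls and floor 4 mm thick, fixed, empty. Origin: centre of its underside, on the bench; z up; its floor lies 4 mm above the origin.
Not all that is in view belongs to the job. What is shaped like the right_bracket but brown or green is not meant.

How it is judged:
At the end, for the whole second after the job is handed in: The left-hand bracket lies in the left tray and the right-hand bracket in the right tray: each bracket's origin within 100 mm along and 70 mm across of the tray's centre and less than 12 mm above the tray's underside (so on its floor), prong up within 0.2 rad, at rest (x of left_bracket in the frame of left_tray between -0.1 and 0.1 m and y of left_bracket in the frame of left_tray between -0.07 and 0.07 m and z of left_bracket in the frame of left_tray between -0.005 and 0.012 m and angle between each of left_bracket, right_bracket's own z axis and vertical below 0.2 rad and linear speed of each of left_bracket, right_bracket below 0.03 m/s and x of right_bracket in the frame of right_tray between -0.1 and 0.1 m and y of right_bracket in the frame of right_tray between -0.07 and 0.07 m and z of right_bracket in the frame of right_tray between -0.005 and 0.012 m); the robot touches nothing.
It also fails if it takes over 54 s, if anything falls off the work surface, if the arm or the gripper's body presses on something with over 40 N, if the wrist force passes 120 N, or if a joint passes its speed limit or range.

## Working session

There is one attempt and no reset: what is moved stays moved. The work goes in short steps, Python scripts to look and compute and a tool call to move; the robot and the scene stay as the last step left them, time stands still between calls to the robot, and variables do not carry over. Pictures are saved under pics/ and viewed, at most 10 in all, crops included, and the job is handed in when it is done.

Besides the shell and the picture viewer there is one more tool, called as name([rows], argument=value, ...), one row to a line, values as JSON. servo_tool: Moves the arm, as the interface text tells. Its arguments: {"type":"object","properties":{"series":{"type":"array"},"force":{"type":"number"}},"required":["series"]}

```bash
mkdir -p pics
cat > h.py <<'E'
import numpy as np, cv2
from scipy.spatial.transform import Rotation as R
from workcell import bot
def cam(n):
    p=bot.camera_params(n); s=bot.get_state()
    K=np.array(p["intrinsics"])
    if n=="wrist":
        T=np.eye(4);T[:3,:3]=R.from_quat(s["eef_rot"]).as_matrix();T[:3,3]=s["eef_pos"]
        M=T@np.array(p["mount"])
    else:
        M=np.eye(4);o=np.array(p["orientation"]);M[:3,:3]=o if o.shape==(3,3) else R.from_quat(o).as_matrix();M[:3,3]=p["position"]
    im,d=bot.camera(n); return im,d,K,M,p
def ray(px,K,M,z):
    px=np.atleast_2d(px).astype(float)
    q=np.c_[px,np.ones(len(px))]@np.linalg.inv(K).T
    v=(q*[1,-1,-1])@M[:3,:3].T
    return M[:3,3]+v*((z-M[2,3])/v[:,2])[:,None]
def cloud(d,K,M):
    h,w=d.shape;u,v=np.meshgrid(np.arange(w),np.arange(h))
    q=np.stack([u,v,np.ones_like(u)],-1)@np.linalg.inv(K).T*d[...,None]
    return (q*[1,-1,-1])@M[:3,:3].T+M[:3,3]
E
python3 - <<'E'
from h import *
for n in ["scene","side","wrist"]:
    im,d,K,M,p=cam(n); cv2.imwrite(f"pics/{n}0.png",im[...,::-1]); np.savez(f"{n}0.npz",im=im,d=d,K=K,M=M)
    print(n,{k:v for k,v in p.items() if k not in("mount",)},M[:3,3],(d>0).mean())
print(bot.get_state(),bot.hold_point_z)
E
```

```text
scene {'intrinsics': array([[489.35281674,   0.        , 280.19709647],
       [  0.        , 489.35281674, 199.80335915],
       [  0.        ,   0.        ,   1.        ]]), 'position': array([ 1.00230827, -0.0952898 ,  0.91278892]), 'orientation': array([0.20755925, 0.16910117, 0.60191568, 0.75234398])} [ 1.00230827 -0.0952898   0.91278892] 0.9959183673469387
side {'intrinsics': array([[419.9296527 ,   0.        , 276.64185048],
       [  0.        , 419.9296527 , 205.22846655],
       [  0.        ,   0.        ,   1.        ]]), 'position': array([ 0.38769974, -0.64808847,  0.61093987]), 'orientation': array([ 0.401636  , -0.03438232, -0.06043729,  0.91315591])} [ 0.38769974 -0.64808847  0.61093987] 0.9959013605442177
wrist {'intrinsics': array([[341.8613771 ,   0.        , 278.3418509 ],
       [  0.        , 341.8613771 , 205.03591417],
       [  0.        ,   0.        ,   1.        ]])} [0.13845458 0.53968142 0.38417281] 0.9962457482993198
{'t': 0.15, 'joints': array([ 9.52696573e-01,  3.81064418e-01,  1.29804243e+00, -2.76379782e-06,
        1.46359463e+00, -2.15293684e-01]), 'joint_vel': array([-0.00036405, -0.00028353, -0.00322541,  0.00041469,  0.00150658,
       -0.00099998]), 'joint_torque': array([ 2.87242430e-03, -4.38082123e+01, -2.24615890e+01,  7.13952491e-02,
        3.44058825e-02, -7.11043162e-05]), 'eef_pos': array([0.2154744 , 0.50580358, 0.23828207]), 'eef_rot': array([ 2.00044026e-01,  9.79786752e-01, -5.07525007e-04, -2.23136406e-04]), 'ft_force': array([0.76893856, 0.75875023, 0.37200291]), 'torque': array([-0.02349785,  0.01616491, -0.04279101]), 'grasp_force': 0.0, 'gripper_width': 1.0000157918475674} 0.0187
```

View pics/scene0.png

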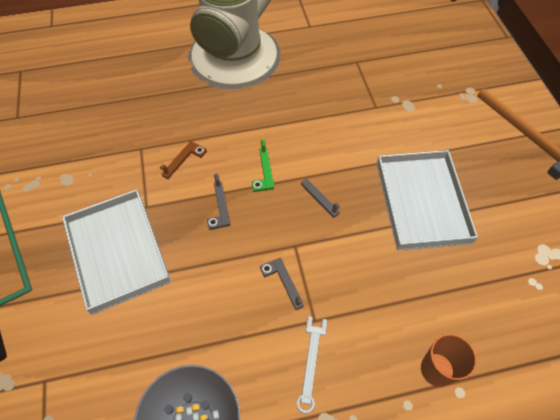

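View pics/side0.png

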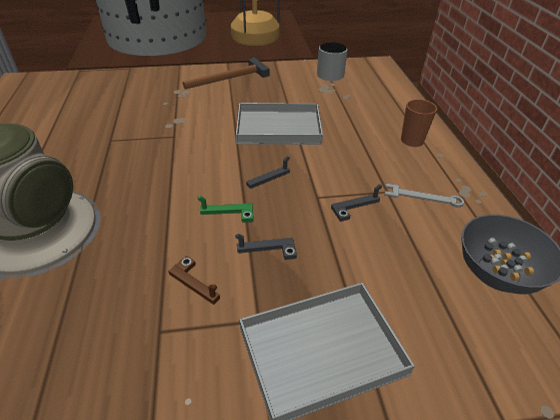

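The scene view shows dark eared brackets at about (220,203), with its ear to the right when looking from prong to ear, so right-hand, and at about (283,283), with its ear to the left, so left-hand. The earless one is at (320,197). The left tray is at (425,200) and the right tray at (115,250). The side view agrees.

```bash
cat > meas.py <<'E'
from h import *
def bracket(im,d,K,M,seed,z0=0.0,rad=60):
    """dark mask near seed -> prong xy, arm axis, arm centre, ear side"""
    P=cloud(d,K,M); hsv=cv2.cvtColor(im,cv2.COLOR_RGB2HSV)
    m=((hsv[...,1]<90)&(hsv[...,2]<140)).astype(np.uint8)
    yy,xx=np.mgrid[:m.shape[0],:m.shape[1]]
    m&=(np.hypot(xx-seed[0],yy-seed[1])<rad).astype(np.uint8)
    h=P[...,2]-z0
    top=(m>0)&(h>.007)&(h<.0165)
    pr=(m>0)&(h>.024)&(h<.06)
    px=np.argwhere(top)[:,::-1]
    Q=ray(px,K,M,z0+.012)[:,:2]
    pp=np.median(P[pr][:,:2],0)
    # ends: axis from prong to far; use arm points: rotate to maximise 18mm-wide arm via points 15..70mm from prong
    r=np.linalg.norm(Q-pp,axis=1); A=Q[(r>.012)&(r<.07)]
    vx,vy,x0,y0=cv2.fitLine(A.astype(np.float32),cv2.DIST_HUBER,0,1e-4,1e-4).ravel()
    a=np.array([vx,vy]); c=np.array([x0,y0]); a*=np.sign(a@(c-pp)); n=np.array([-a[1],a[0]])
    s=(Q-c)@a; t=(Q-c)@n
    mx=np.percentile(s,99); org=c+a*(mx-.055)
    s-=mx-.055
    print("n",len(Q),"prong",pp.round(4),"s/t prong",((pp-org)@a).round(4),((pp-org)@n).round(4),"hmax",h[pr].max().round(4),
      "\n s range",np.percentile(s,[1,99]).round(4),"t arm",np.percentile(t[abs(s)<.02],[2,98]).round(4),"t ear",np.percentile(t[s>.035],[2,98]).round(4),
      "\n org",org.round(4),"yaw",np.arctan2(a[1],a[0]).round(3))
    return org,a
E
python3 - <<'E'
from meas import *
for n,seeds in(("scene",dict(R=(220,203),L=(283,283))),("side",dict(R=(266,246),L=(356,203)))):
    f=np.load(f"{n}0.npz"); im,d,K,M=[f[k] for k in("im","d","K","M")]
    for k,s in seeds.items(): print(n,k); bracket(im,d,K,M,s,rad=42)
    if n=="scene":
        for k,c in dict(left=[(379,156),(449,152),(474,241),(399,248)],right=[(65,217),(137,192),(168,280),(91,311)]).items():
            q=ray(c,K,M,.03)[:,:2]; c0=q.mean(0); print(k,q.round(3).tolist(),c0.round(3),[np.linalg.norm(q[i]-q[i-1]).round(3) for i in range(4)])
E
```

```text
scene R
n 439 prong [ 0.4047 -0.1054] s/t prong -0.0471 0.0008 hmax 0.0479 
 s range [-0.0507  0.055 ] t arm [-0.0082  0.0081] t ear [-0.0367  0.0064] 
 org [ 0.4518 -0.1049] yaw 0.026
scene L
n 510 prong [0.7066 0.0008] s/t prong -0.0473 -0.0004 hmax 0.0454 
 s range [-0.0517  0.055 ] t arm [-0.0084  0.0081] t ear [-0.0063  0.0369] 
 org [ 0.6601 -0.008 ] yaw -2.964
left [[0.42, 0.256], [0.444, 0.412], [0.662, 0.374], [0.644, 0.222]] [0.543 0.316] [np.float64(0.226), np.float64(0.158), np.float64(0.221), np.float64(0.153)]
right [[0.425, -0.426], [0.396, -0.276], [0.61, -0.232], [0.64, -0.378]] [ 0.518 -0.328] [np.float64(0.221), np.float64(0.152), np.float64(0.219), np.float64(0.149)]
side R
n 595 prong [ 0.4019 -0.1081] s/t prong -0.0464 -0.0005 hmax 0.0456 
 s range [-0.0519  0.055 ] t arm [-0.0097  0.01  ] t ear [-0.0375  0.0093] 
 org [ 0.4483 -0.1072] yaw 0.009
side L
n 439 prong [ 7.025e-01 -6.000e-04] s/t prong -0.0486 0.0018 hmax 0.0425 
 s range [-0.0944  0.055 ] t arm [-0.0104  0.0099] t ear [-0.0113  0.0352] 
 org [ 0.6549 -0.0109] yaw -2.891
```

Handedness is confirmed by the ear signs: R at about (0.450,-0.106), yaw 0.02; L at about (0.658,-0.009), yaw -2.93. Next I move above R for a close look.

servo_tool([
  {"dp":[0.2925,-0.764,-0.049],"delta_rot":[0,0,0.134],"grip":0.3},
  {"dp":[0.2925,-0.764,-0.049],"delta_rot":[0,0,0.134],"grip":0.3},
  {"dp":[0.2925,-0.764,-0.049],"delta_rot":[0,0,0.134],"grip":0.3},
  {"dp":[0.2925,-0.764,-0.049],"delta_rot":[0,0,0.134],"grip":0.3},
  {"dp":[0.2925,-0.764,-0.049],"delta_rot":[0,0,0.134],"grip":0.3},
  {"dp":[0.2925,-0.764,-0.049],"delta_rot":[0,0,0.134],"grip":0.3},
  {"dp":[0.2925,-0.764,-0.049],"delta_rot":[0,0,0.134],"grip":0.3},
  {"dp":[0.2925,-0.764,-0.049],"delta_rot":[0,0,0.134],"grip":0.3},
  {"dp":[0.2925,-0.764,-0.049],"delta_rot":[0,0,0.134],"grip":0.3},
  {"dp":[0.2925,-0.764,-0.049],"delta_rot":[0,0,0.134],"grip":0.3},
  {"dp":[0.2925,-0.764,-0.049],"delta_rot":[0,0,0.134],"grip":0.3},
  {"dp":[0.2925,-0.764,-0.049],"delta_rot":[0,0,0.134],"grip":0.3},
  {"dp":[0.2925,-0.764,-0.049],"delta_rot":[0,0,0.134],"grip":0.3},
  {"dp":[0.2925,-0.764,-0.049],"delta_rot":[0,0,0.134],"grip":0.3},
  {"dp":[0.2925,-0.764,-0.049],"delta_rot":[0,0,0.134],"grip":0.3},
  {"dp":[0.2925,-0.764,-0.049],"delta_rot":[0,0,0.134],"grip":0.3},
])

```text
t: 2.15
eef_pos: [0.4495, -0.1048, 0.1997]
eef_rot: [-0.009, 1.0, -0.0, 0.0]
ft_force: [-0.2, -0.1, 0.4]
gripper_width: 0.653
grasp_force: 0.0
```

Run:
```python
from meas import *
s=bot.get_state(); print(s["t"],s["joints"].round(3),s["eef_pos"].round(4),R.from_quat(s["eef_rot"]).as_matrix()[:,1].round(3),s["gripper_width"])
im,d,K,M,p=cam("wrist"); cv2.imwrite("pics/w1.png",im[...,::-1])
def proj(P): 
    q=(np.array(P)-M[:3,3])@M[:3,:3]*[1,-1,-1]; q=K@q; return q[:2]/q[2]
u=proj([.45,-.106,.012]); print(u)
bracket(im,d,K,M,u,rad=140)
```

```text
2.15 [-0.486  0.263  1.598  0.     1.281 -2.076] [ 0.4495 -0.1048  0.1997] [-0.019  1.    -0.   ] 0.6525555045179533
[276.57610736 177.16940975]
n 2197 prong [ 0.4015 -0.1037] s/t prong -0.0474 0.0008 hmax 0.0463 
 s range [-0.0512  0.055 ] t arm [-0.0082  0.009 ] t ear [-0.0366  0.0081] 
 org [ 0.4489 -0.1035] yaw 0.022
```

View pics/w1.png

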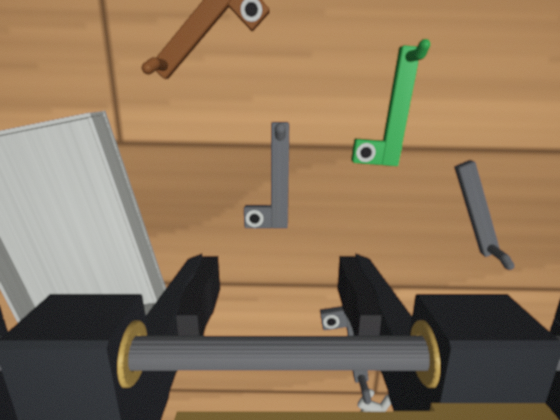

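The wrist view shows the right-hand bracket at (280,180), prong at its top and ear at (255,217), clear of its neighbours. Grasping it.

servo_tool([
  {"dp":[0.004,0.0015,-0.07],"delta_rot":[0,0,0],"grip":0.3},
  {"dp":[0.004,0.0015,-0.14],"delta_rot":[0,0,0],"grip":0.3},
  {"dp":[0.004,0.0015,-0.2],"delta_rot":[0,0,0],"grip":0.3},
  {"dp":[0.004,0.0015,-0.23],"delta_rot":[0,0,0],"grip":0.3},
  {"dp":[0.004,0.0015,-0.246],"delta_rot":[0,0,0],"grip":0.3},
  {"dp":[0.004,0.0015,-0.246],"delta_rot":[0,0,0],"grip":0.3},
  {"dp":[0.004,0.0015,-0.246],"delta_rot":[0,0,0],"grip":-1},
  {"dp":[0.004,0.0015,-0.246],"delta_rot":[0,0,0],"grip":-1},
  {"dp":[0.004,0.0015,-0.246],"delta_rot":[0,0,0],"grip":-1},
  {"dp":[0.004,0.0015,-0.246],"delta_rot":[0,0,0],"grip":-1},
  {"dp":[0.004,0.0015,-0.246],"delta_rot":[0,0,0],"grip":-1},
  {"dp":[0.004,0.0015,-0.22],"delta_rot":[0,0,0],"grip":-1},
  {"dp":[0.004,0.0015,-0.17],"delta_rot":[0,0,0],"grip":-1},
  {"dp":[0.004,0.0015,-0.12],"delta_rot":[0,0,0],"grip":-1},
  {"dp":[0.004,0.0015,-0.12],"delta_rot":[0,0,0],"grip":-1},
], force=40)

```text
t: 4.08
eef_pos: [0.4537, -0.1044, 0.1054]
eef_rot: [-0.009, 1.0, -0.001, 0.002]
ft_force: [0.6, -0.6, -3.3]
gripper_width: 0.2
grasp_force: 40.0
```

Run:
```python
from h import *
im,d,K,M,p=cam("side"); cv2.imwrite("pics/s1.png",im[100:340,150:450,::-1].repeat(2,0).repeat(2,1))
```

```text
(no output)
```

View pics/s1.png

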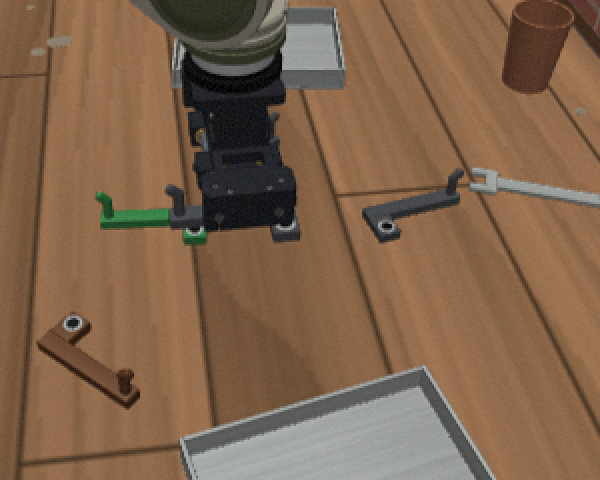

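Gripped at 17.6 mm and hanging level. Carrying it to the right tray.

servo_tool([
  {"dp":[0.02,-0.069,0],"delta_rot":[0,0,0],"grip":-1},
  {"dp":[0.043,-0.138,0],"delta_rot":[0,0,0],"grip":-1},
  {"dp":[0.065,-0.207,0],"delta_rot":[0,0,0],"grip":-1},
  {"dp":[0.086,-0.276,0],"delta_rot":[0,0,0],"grip":-1},
  {"dp":[0.086,-0.276,0],"delta_rot":[0,0,0],"grip":-1},
  {"dp":[0.086,-0.276,-0.04],"delta_rot":[0,0,0],"grip":-1},
  {"dp":[0.086,-0.276,-0.08],"delta_rot":[0,0,0],"grip":-1},
  {"dp":[0.086,-0.276,-0.105],"delta_rot":[0,0,0],"grip":-1},
  {"dp":[0.086,-0.276,-0.114],"delta_rot":[0,0,0],"grip":-1},
  {"dp":[0.086,-0.276,-0.119],"delta_rot":[0,0,0],"grip":-1},
  {"dp":[0.086,-0.276,-0.119],"delta_rot":[0,0,0],"grip":-1},
])

```text
t: 5.5
eef_pos: [0.5217, -0.3247, 0.0085]
eef_rot: [-0.009, 1.0, -0.0, 0.0]
ft_force: [0.1, 0.7, -2.0]
gripper_width: 0.197
grasp_force: 40.0
```

servo_tool([
  {"dp":[0,0,0],"delta_rot":[0,0,0],"grip":0},
  {"dp":[0,0,0],"delta_rot":[0,0,0],"grip":0},
  {"dp":[0,0,0],"delta_rot":[0,0,0],"grip":0},
  {"dp":[0,0,0.06],"delta_rot":[0,0,0],"grip":0},
  {"dp":[0,0,0.13],"delta_rot":[0,0,0],"grip":0},
  {"dp":[0,0,0.2],"delta_rot":[0,0,0.02],"grip":0.3},
  {"dp":[0.166,0.396,0.24],"delta_rot":[0,0,0.0635],"grip":0.3},
  {"dp":[0.166,0.396,0.24],"delta_rot":[0,0,0.0635],"grip":0.3},
  {"dp":[0.166,0.396,0.24],"delta_rot":[0,0,0.0635],"grip":0.3},
  {"dp":[0.166,0.396,0.24],"delta_rot":[0,0,0.0635],"grip":0.3},
  {"dp":[0.166,0.396,0.24],"delta_rot":[0,0,0.0635],"grip":0.3},
  {"dp":[0.166,0.396,0.24],"delta_rot":[0,0,0.0635],"grip":0.3},
  {"dp":[0.166,0.396,0.24],"delta_rot":[0,0,0.0635],"grip":0.3},
  {"dp":[0.166,0.396,0.24],"delta_rot":[0,0,0.0635],"grip":0.3},
])

```text
t: 7.25
eef_pos: [0.6541, -0.0089, 0.2002]
eef_rot: [-0.108, 0.994, -0.0, -0.0]
ft_force: [0.5, 0.6, -1.0]
gripper_width: 0.649
grasp_force: 0.0
```

Run:
```python
from meas import *
s=bot.get_state(); print(s["t"],s["eef_pos"].round(4),R.from_quat(s["eef_rot"]).as_matrix()[:,1].round(3))
im,d,K,M,p=cam("wrist"); cv2.imwrite("pics/w2.png",im[...,::-1])
q=(np.array([.657,-.007,.012])-M[:3,3])@M[:3,:3]*[1,-1,-1]; q=K@q; u=q[:2]/q[2]; print(u)
bracket(im,d,K,M,u,rad=95)
```

```text
7.25 [ 0.6541 -0.0089  0.2002] [-0.215  0.977 -0.   ]
[279.18178308 179.83031225]
n 2222 prong [0.7035 0.0033] s/t prong -0.0456 0.0003 hmax 0.0447 
 s range [-0.0492  0.055 ] t arm [-0.0082  0.0081] t ear [-0.0082  0.0361] 
 org [ 0.6588 -0.0058] yaw -2.934
```

View pics/w2.png

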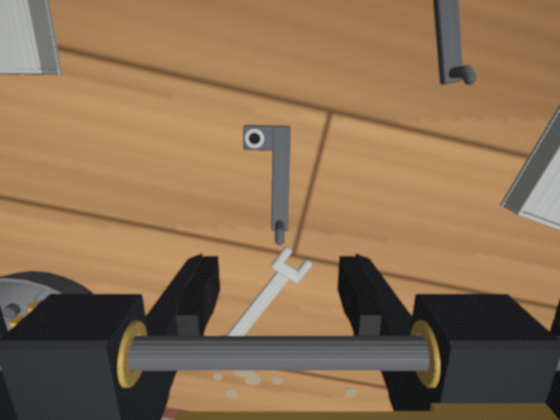

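The left-hand bracket is at (280,180) with its ear at the upper left and its prong at the bottom (279,232), and the spanner is clear of it. Grasping it.

servo_tool([
  {"dp":[-0.001,0.002,-0.07],"delta_rot":[0,0,-0.003],"grip":0.3},
  {"dp":[-0.001,0.002,-0.14],"delta_rot":[0,0,-0.003],"grip":0.3},
  {"dp":[-0.001,0.002,-0.2],"delta_rot":[0,0,-0.003],"grip":0.3},
  {"dp":[-0.001,0.002,-0.23],"delta_rot":[0,0,-0.003],"grip":0.3},
  {"dp":[-0.001,0.002,-0.247],"delta_rot":[0,0,-0.003],"grip":0.3},
  {"dp":[-0.001,0.002,-0.247],"delta_rot":[0,0,-0.003],"grip":0.3},
  {"dp":[-0.001,0.002,-0.247],"delta_rot":[0,0,-0.003],"grip":-1},
  {"dp":[-0.001,0.002,-0.247],"delta_rot":[0,0,-0.003],"grip":-1},
  {"dp":[-0.001,0.002,-0.247],"delta_rot":[0,0,-0.003],"grip":-1},
  {"dp":[-0.001,0.002,-0.247],"delta_rot":[0,0,-0.003],"grip":-1},
  {"dp":[-0.001,0.002,-0.247],"delta_rot":[0,0,-0.003],"grip":-1},
  {"dp":[-0.001,0.002,-0.22],"delta_rot":[0,0,-0.003],"grip":-1},
  {"dp":[-0.001,0.002,-0.17],"delta_rot":[0,0,-0.003],"grip":-1},
  {"dp":[-0.001,0.002,-0.12],"delta_rot":[0,0,-0.003],"grip":-1},
  {"dp":[-0.001,0.002,-0.12],"delta_rot":[0,0,-0.003],"grip":-1},
], force=40)

```text
t: 9.18
eef_pos: [0.6547, -0.0065, 0.1067]
eef_rot: [-0.104, 0.995, -0.001, 0.002]
ft_force: [0.2, 0.7, -4.0]
gripper_width: 0.196
grasp_force: 40.0
```

servo_tool([
  {"dp":[-0.026,0.07,0],"delta_rot":[0,0,-0.02],"grip":-1},
  {"dp":[-0.05,0.14,0],"delta_rot":[0,0,-0.04],"grip":-1},
  {"dp":[-0.075,0.21,0],"delta_rot":[0,0,-0.06],"grip":-1},
  {"dp":[-0.1,0.28,0],"delta_rot":[0,0,-0.08],"grip":-1},
  {"dp":[-0.125,0.35,0],"delta_rot":[0,0,-0.1],"grip":-1},
  {"dp":[-0.1425,0.401,0],"delta_rot":[0,0,-0.111],"grip":-1},
  {"dp":[-0.1425,0.401,0],"delta_rot":[0,0,-0.111],"grip":-1},
  {"dp":[-0.1425,0.401,-0.04],"delta_rot":[0,0,-0.111],"grip":-1},
  {"dp":[-0.1425,0.401,-0.08],"delta_rot":[0,0,-0.111],"grip":-1},
  {"dp":[-0.1425,0.401,-0.105],"delta_rot":[0,0,-0.111],"grip":-1},
  {"dp":[-0.1425,0.401,-0.114],"delta_rot":[0,0,-0.111],"grip":-1},
  {"dp":[-0.1425,0.401,-0.12],"delta_rot":[0,0,-0.111],"grip":-1},
  {"dp":[-0.1425,0.401,-0.12],"delta_rot":[0,0,-0.111],"grip":-1},
])

```text
t: 10.8
eef_pos: [0.5398, 0.3142, 0.0085]
eef_rot: [0.07, 0.998, 0.0, 0.0]
ft_force: [-0.1, -0.4, -2.8]
gripper_width: 0.197
grasp_force: 40.0
```

servo_tool([
  {"dp":[0,0,0],"delta_rot":[0,0,0],"grip":0},
  {"dp":[0,0,0],"delta_rot":[0,0,0],"grip":0},
  {"dp":[0,0,0],"delta_rot":[0,0,0],"grip":0},
  {"dp":[0,0,0.06],"delta_rot":[0,0,0],"grip":0},
  {"dp":[0,0,0.13],"delta_rot":[0,0,0],"grip":0},
  {"dp":[0,0,0.2],"delta_rot":[0,0,0],"grip":0},
  {"dp":[-0.15,-0.1,0.3],"delta_rot":[0,0,0],"grip":0},
  {"dp":[-0.2,-0.2,0.3],"delta_rot":[0,0,0],"grip":0},
  {"dp":[-0.2,-0.2,0.3],"delta_rot":[0,0,0],"grip":0},
  {"dp":[-0.2,-0.2,0.3],"delta_rot":[0,0,0],"grip":0},
  {"dp":[-0.2,-0.2,0.3],"delta_rot":[0,0,0],"grip":0},
])

```text
t: 12.18
eef_pos: [0.3782, 0.1531, 0.2499]
eef_rot: [0.071, 0.997, 0.0, 0.002]
ft_force: [-0.2, 0.2, -0.3]
gripper_width: 0.502
grasp_force: 0.0
```

Run:
```python
from meas import *
im,d,K,M,p=cam("scene"); cv2.imwrite("pics/f.png",im[...,::-1])
for k,c in dict(L=(.543,.316,.016),R=(.518,-.325,.016)).items():
    q=(np.array(c)-M[:3,3])@M[:3,:3]*[1,-1,-1]; q=K@q; u=q[:2]/q[2]; print(k,u.round())
    bracket(im,d,K,M,u,z0=.004,rad=33)
```

```text
L [423. 200.]
n 405 prong [0.5933 0.3023] s/t prong -0.0469 -0.0005 hmax 0.0444 
 s range [-0.0522  0.055 ] t arm [-0.0083  0.0079] t ear [-0.0069  0.0365] 
 org [0.5469 0.3097] yaw 2.971
R [119. 250.]
n 540 prong [ 0.4745 -0.3254] s/t prong -0.0453 0.0001 hmax 0.0463 
 s range [-0.0497  0.055 ] t arm [-0.0087  0.0089] t ear [-0.0362  0.0088] 
 org [ 0.5199 -0.325 ] yaw 0.012
```

View pics/f.png

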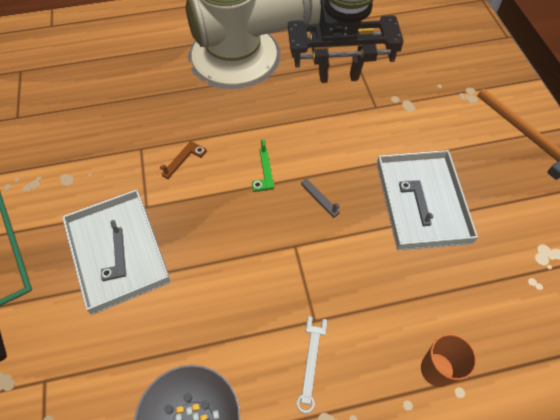

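The left-hand bracket lies in the left tray at (418,202) and the right-hand one in the right tray at (117,255), both central, flat and prong up, and the arm is clear.

```bash
python3 -c "
from workcell import bot
print(bot.hand_in())"
```

```text
the job is handed in; nothing more can be done
None
```

I placed both brackets flat and prong up in their trays, left-hand in the left tray and right-hand in the right. I confirmed this in the final camera view, then handed the job in at about 12 s of the 54 s allowed; the hand-in returned no verdict.

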